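# Seat a row of rivets with a fingertip

## Task

Five rivets have been started in the metal strip held in the bench vise, but their heads still stand proud. Go along the row with a fingertip, one rivet after the next from one end to the other, and press each down until its head sits flat on the strip, gently enough that the work does not slip down in the jaws. Pick nothing up, and leave the two holding pins in and the other things on the bench where they are.

Things in the scene. Friction and masses are not known exactly. Their poses are not given: they have to be found in the camera images.
- lap_mid (a point): Lap held in the vise: 38 mm aluminium angle, 280 mm long, gripped by its upright leg, with a plain flat strip (32 x 280 x 2 mm) on its level flange. Point: middle of the row of holes, on the strip's upper face, 168 mm above the bench. y along the row, x across the strip to the far jaw, z up. Strip edges 16 mm either side of the row; it overhangs the jaws on both sides, up to 30 mm off-centre.
- lap (a joint): How far (m) the lap has slipped down in the vise jaws; 0 = not slipped. It is only lightly nipped: it holds up to about 35 N of downward push and slips beyond that; it does not spring.
- rivet1_head (a point): Top centre of the head of rivet 1 of 5 (plain mushroom head 12.6 mm across and 3.2 mm high, 6.4 mm shank pointing down). Rivets 1 to 5 stand in one straight row along the lap's y axis, 40 mm apart, number 3 at lap_mid, number 5 at +80 mm. Seated, this point is 3.2 mm above the strip. z up.
- rivet1 (a joint): Gap (m) between the strip and the underside of the head of rivet 1: 3.5 to 6.5 mm at the start, 0 = head flat on the strip. It slides down stiffly (about 4 N), bottoms hard, stays where it is left, and could also be pulled up.
- rivet2_head (a point): Top centre of the head of rivet 2 of 5 (plain mushroom head 12.6 mm across and 3.2 mm high, 6.4 mm shank pointing down). Rivets 1 to 5 stand in one straight row along the lap's y axis, 40 mm apart, number 3 at lap_mid, number 5 at +80 mm. Seated, this point is 3.2 mm above the strip. z up.
- rivet2 (a joint): Gap (m) between the strip and the underside of the head of rivet 2: 3.5 to 6.5 mm at the start, 0 = head flat on the strip. It slides down stiffly (about 4 N), bottoms hard, stays where it is left, and could also be pulled up.
- rivet3_head (a point): Top centre of the head of rivet 3 of 5 (plain mushroom head 12.6 mm across and 3.2 mm high, 6.4 mm shank pointing down). Rivets 1 to 5 stand in one straight row along the lap's y axis, 40 mm apart, number 3 at lap_mid, number 5 at +80 mm. Seated, this point is 3.2 mm above the strip. z up.
- rivet3 (a joint): Gap (m) between the strip and the underside of the head of rivet 3: 3.5 to 6.5 mm at the start, 0 = head flat on the strip. It slides down stiffly (about 4 N), bottoms hard, stays where it is left, and could also be pulled up.
- rivet4_head (a point): Top centre of the head of rivet 4 of 5 (plain mushroom head 12.6 mm across and 3.2 mm high, 6.4 mm shank pointing down). Rivets 1 to 5 stand in one straight row along the lap's y axis, 40 mm apart, number 3 at lap_mid, number 5 at +80 mm. Seated, this point is 3.2 mm above the strip. z up.
- rivet4 (a joint): Gap (m) between the strip and the underside of the head of rivet 4: 3.5 to 6.5 mm at the start, 0 = head flat on the strip. It slides down stiffly (about 4 N), bottoms hard, stays where it is left, and could also be pulled up.
- rivet5_head (a point): Top centre of the head of rivet 5 of 5 (plain mushroom head 12.6 mm across and 3.2 mm high, 6.4 mm shank pointing down). Rivets 1 to 5 stand in one straight row along the lap's y axis, 40 mm apart, number 3 at lap_mid, number 5 at +80 mm. Seated, this point is 3.2 mm above the strip. z up.
- rivet5 (a joint): Gap (m) between the strip and the underside of the head of rivet 5: 3.5 to 6.5 mm at the start, 0 = head flat on the strip. It slides down stiffly (about 4 N), bottoms hard, stays where it is left, and could also be pulled up.
- pin_a_top (a point): Top of a spring sheet-holder pin (copper-coloured barrel 14 mm across, 26 mm tall, with a 7 mm plunger above it, 36 mm tall in all) standing in the strip's end hole, 120 mm along -y from lap_mid, 40 mm past the last rivet. It holds strip and flange together and stays in.
- pin_a (a joint): How far (m) that pin has been pulled up out of its hole; 0 = in.
- pin_b_top (a point): Top of a spring sheet-holder pin (copper-coloured barrel 14 mm across, 26 mm tall, with a 7 mm plunger above it, 36 mm tall in all) standing in the strip's end hole, 120 mm along +y from lap_mid, 40 mm past the last rivet. It holds strip and flange together and stays in.
- pin_b (a joint): How far (m) that pin has been pulled up out of its hole; 0 = in.
- vise: Yellow bench vise bolted to the bench, 115 mm jaws, 142 mm tall, about 360 mm long, screw and T handle towards the robot (its -x). Origin on the bench under the middle of the closed jaws; the jaw line is its y axis. Does not move.
- mallet: Rubber mallet lying flat, 350 mm long along x (head at +x, 62 mm across, 100 mm long). Origin on its underside near the middle. Bystander, stays where it is.
- tape: Roll of masking tape lying flat, 100 mm across, 36 mm tall. Origin on its underside near the middle. Bystander, stays where it is.
- tin: Open tin with spare rivets, 72 mm across, 45 mm tall. Origin on its underside near the middle. Bystander, stays where it is.
- can: Closed spray can standing upright, 58 mm across, 170 mm tall. Origin on its underside near the middle. Bystander, stays where it is.
- brush: Wooden bench brush lying bristles up, 185 mm long along x, 42 mm tall. Origin on its underside near the middle. Bystander, stays where it is.
- file: Flat file with wooden handle, 320 mm long along x, 29 mm tall. Origin on its underside near the middle. Bystander, stays where it is.

How it is judged:
By the outcome, as a careful person would: the job done as asked, in the order asked, and still so for the second after the job is handed in, with the robot touching nothing.
It also fails if it takes over 43 s, if anything falls off the work surface, if the arm or the gripper's body presses on something with over 40 N, if the wrist force passes 120 N, or if a joint passes its speed limit or range.

## Robot

A 7-joint arm with a two-finger parallel gripper is mounted at the origin on the work surface. World frame = base frame: x ahead of the robot, y to its left, z up, the work surface at z = 0. Lengths are in m, angles in rad, forces in N, time in s.
With the tool pointing down it reaches from about 0.4 to 0.9 m from the base axis. Payload 5.6 kg.
Tool frame: the origin (TCP) lies at the very end of the fingers, on their centre line; the grasp point (between the pads) lies behind it (r.grip_depth is the z of the grasp point in the tool frame, in m); z points along the fingers, y is the line along which they close (so a half turn about z gives the same grasp; the last joint's range is limited). The gripper opens to 92 mm and grips with 3 to 60 N. Pads are 20 mm wide; open, the fingers measure 128 mm over their backs; the gripper's body (75 mm by 189 mm) begins 69 mm behind the grasp point.
Start: joints at [-1.386, 0.468, -0.012, 1.603, 0.006, 1.071, -0.056], TCP at [0.147, 0.633, 0.215] pointing down, gripper open.
Joint ranges: [-2.53, 2.53], [-0.31, 2.02], [-1.57, 1.55], [0.28, 2.44], [-1.29, 4.43], [0.15, 1.84], [-2.92, 2.92]. Speed limits (rad/s): [2.57, 2.57, 3.14, 3.14, 3.14, 3.14, 3.14].

## Interface

Orientations are given as a 3x3 rotation matrix whose columns are the frame's x, y, z axes.
In Python, from plant import r gives the robot as it stands.
- The arm moves only by the tool servo_tool, never from a script. Its argument "rows" is a list of rows, each a list of 7 numbers: the shift along the world's x, y, z in mm, then the turn, a rotation vector about the world's x, y, z in rad, then the closure in counts, from 0 (fully open) to 255 (shut). A call has 1 to 20 rows; each row shifts and turns the commanded pose from where the row before left it; what a row does not reach is not made up. A row lasts 1/10 s, in which the tool goes at most 50 mm and 8.59 degrees, less where a joint would pass 70% of its speed; a pose out of reach is approached as far as the arm can. A call with a gripper value outside its range is refused whole. The fingers move at their own pace and stop on an object; the grip force is fixed at half the most. Time passes only in rows, so rows that do not move let the fingers close. It gives the time, the measured TCP pose, the force, the opening and the grip force at its end, in the units of the state.
- r.state(): the state, without advancing time (a new reading comes with each control period).
- r.camera(name): name is "scene" or "top" or "wrist"; returns the picture (400x640x3 uint8, red, green, blue); there is no depth.
- r.get_calibration(name): a dict with "mtx" (3x3 intrinsics, pixels), "R" (3x3) and "t" (3): a world point X has camera coordinates R X + t; the wrist camera has in their place "tool_from_camera" (4x4, takes a point from camera to tool coordinates, whose origin is the TCP and whose axes are the flange's). Camera axes: x right, y down, z forward; pixel columns grow to the right and rows downward; lengths in m; the calibration is good to about 2 mm. A picture is of the moment at which its call begins: read the wrist's pose just before it. get_calibration takes no time and is no camera call.
- r.hand_in(): hands the job in; it is judged then, once.
Trained networks look in the newest picture that a camera, given by its name, has taken for a name from the list of things; names that differ only in an ending like _2 or _b are one class to them, and where a whole thing is asked for, a point or a joint stands for the part that bears it (a point fixed in the world has none). Each returns a list of dicts, best first, with "p" (0 to 1); they miss things now and then, are a little off and sometimes report something else, mostly with a low value. They report only what shows in the picture. A call takes as long as a camera call.
- r.trace(camera, name): "mask" (400x640 bool, what is visible of it).
- r.pinpoint(camera, name): "point" ([x, y, z] in m, in the coordinates of the camera as it stood for that picture, good to about 4 mm: a listed point, or the origin of a listed thing).
The state is a dict: "clock": time; "q": joint angles; "qd": joint speeds; "effort": joint torques, N m; "ee_pos": TCP position; "ee_rot": TCP orientation; "wrist_force": force on the tool from outside, world axes, zero at the start; "ft_torque": the same for the moment, N m; "finger_gap": finger opening in m; "gripper_force": force on a finger pad.
Only numpy, scipy, OpenCV 4.12 (cv2) and the standard library are available. Lean on these libraries where they do the work, as an engineer would, in place of code of your own. Each camera call takes 0.05 s, during which the arm holds its last target. There are 200 camera calls.

## Working session

There is one attempt and no reset: what is moved stays moved. The work goes in short steps, Python scripts to look and compute and a tool call to move; the robot and the scene stay as the last step left them, time stands still between calls to the robot, and variables do not carry over. Pictures are saved under pics/ and viewed, at most 10 in all, crops included, and the job is handed in when it is done.

Besides the shell and the picture viewer there is one more tool, called in YAML: its name, and indented under it one key for each argument. servo_tool: Moves the arm, as the interface text tells. Its arguments: {"type":"object","properties":{"rows":{"type":"array"}},"required":["rows"]}

```bash
mkdir -p pics; cat > h.py <<'E'
import numpy as np, cv2
from plant import r
def world(cam,p):
    c=r.get_calibration(cam)
    if cam=="wrist":
        s=r.state(); T=np.array(c["tool_from_camera"]); 
        return np.array(s["ee_rot"])@(T[:3,:3]@p+T[:3,3])+s["ee_pos"]
    return np.array(c["R"]).T@(np.array(p)-c["t"])
def shot(cam,f=None):
    im=r.camera(cam)
    if f: cv2.imwrite("pics/"+f,im[:,:,::-1])
    return im
def proj(cam,X):
    c=r.get_calibration(cam); X=np.atleast_2d(X)
    if cam=="wrist":
        s=r.state(); T=np.array(c["tool_from_camera"])
        t=(X-s["ee_pos"])@np.array(s["ee_rot"]); p=(t-T[:3,3])@T[:3,:3]
    else: p=X@np.array(c["R"]).T+c["t"]
    u=p@np.array(c["mtx"]).T; return u[:,:2]/u[:,2:]
E
python3 - <<'E'
from h import *
np.set_printoptions(precision=4,suppress=True)
for cam in("scene","top"):
    shot(cam,cam+"1.png")
    for n in ["lap_mid"]+["rivet%d_head"%i for i in range(1,6)]+["pin_a_top","vise","can"]:
        for d in r.pinpoint(cam,n)[:2]: print(cam,n,round(d["p"],2),world(cam,d["point"]))
s=r.state();print(s["clock"],s["ee_pos"],s["ee_rot"],s["wrist_force"],s["finger_gap"],r.grip_depth)
E
```

```text
scene lap_mid 0.96 [ 0.5579 -0.1194  0.1696]
scene lap_mid 0.47 [0.5572 0.0963 0.0001]
scene pin_a_top 0.69 [ 0.5668 -0.3206 -0.0007]
scene pin_a_top 0.61 [ 0.5923 -0.2314  0.206 ]
scene vise 0.89 [ 0.5759 -0.1114  0.002 ]
scene vise 0.65 [ 0.5936 -0.2313  0.2061]
scene can 0.7 [ 0.6895 -0.2756 -0.0035]
scene can 0.17 [0.5532 0.096  0.0006]
top lap_mid 0.95 [ 0.5557 -0.1153  0.1709]
top rivet3_head 0.34 [ 0.5682 -0.3271  0.003 ]
top rivet4_head 0.68 [ 0.5216 -0.5008  0.0036]
top pin_a_top 0.37 [ 0.5981 -0.2369  0.2044]
top vise 0.73 [0.4371 0.0489 0.0015]
top vise 0.67 [ 0.573  -0.1091  0.0021]
top can 0.67 [ 0.6889 -0.2718  0.0018]
1.0 [0.1469 0.6332 0.2146] [[-0.9741  0.2259  0.0001]
 [ 0.2259  0.9741  0.0001]
 [-0.      0.0001 -1.    ]] [ 0.1792 -0.6561 -0.3412] 0.09189977636719598 -0.0187
```

View pics/scene1.png

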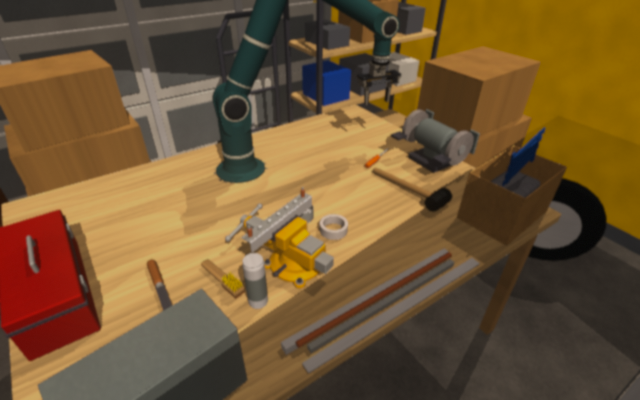

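View pics/top1.png

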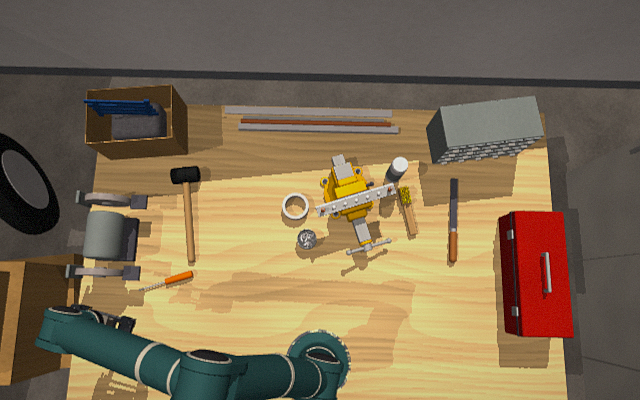

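The top view shows the strip from about (316,210) to (397,187), with the can at (399,168) and the vise handle at (368,246). The networks put lap_mid near (0.557,-0.117,0.17) and pin_a near (0.595,-0.234,0.205), so the row is yawed about 18°. I'll move above it with the fingers shut and the closing axis across the row.

servo_tool:
  rows:
    - [10,-20,35,0,0,0,255]
    - [23,-42,8,0,0,-0.06,255]
    - [23,-42,8,0,0,-0.06,255]
    - [23,-42,8,0,0,-0.06,255]
    - [23,-42,8,0,0,-0.06,255]
    - [23,-42,8,0,0,-0.06,255]
    - [23,-42,8,0,0,-0.06,255]
    - [23,-42,8,0,0,-0.06,255]
    - [23,-42,8,0,0,-0.06,255]
    - [23,-42,8,0,0,-0.06,255]
    - [23,-42,8,0,0,-0.06,255]
    - [23,-42,8,0,0,-0.06,255]
    - [23,-42,8,0,0,-0.06,255]
    - [23,-42,8,0,0,-0.06,255]
    - [23,-42,8,0,0,-0.06,255]
    - [23,-42,8,0,0,-0.06,255]
    - [23,-42,8,0,0,-0.06,255]
    - [23,-42,0,0,0,-0.07,255]
    - [10,-16,0,0,0,0,255]
    - [0,0,0,0,0,0,255]

```text
clock: 3.0
ee_pos: [0.5582, -0.12, 0.3773]
ee_rot: [[-0.303, 0.953, -0.0], [0.953, 0.303, -0.002], [-0.002, -0.001, -1.0]]
wrist_force: [-0.4, -0.1, 0.2]
finger_gap: 0.0003
gripper_force: 0.0
```

```bash
python3 - <<'E'
from h import *
np.set_printoptions(precision=4,suppress=True)
cam="wrist"
shot(cam,"w1.png")
for n in ["lap_mid"]+["rivet%d_head"%i for i in range(1,6)]+["pin_a_top","pin_b_top"]:
    for d in r.pinpoint(cam,n)[:2]:
        X=world(cam,d["point"]); print(n,round(d["p"],2),X,proj(cam,X))
s=r.state();print(s["clock"],s["ee_pos"],s["ee_rot"],s["wrist_force"],s["finger_gap"],proj(cam,s["ee_pos"]),r.get_calibration(cam)["tool_from_camera"])
E
```

```text
lap_mid 0.9 [ 0.5531 -0.1166  0.1715] [[312.9723 173.1162]]
rivet1_head 0.42 [ 0.6942 -0.2646  0.0006] [[367.7693 263.3115]]
rivet2_head 0.43 [ 0.5718 -0.1461  0.1739] [[320.6131 205.2304]]
rivet3_head 0.65 [ 0.5547 -0.1115  0.1745] [[315.3016 170.6146]]
rivet4_head 0.53 [ 0.5431 -0.0737  0.1763] [[315.8162 132.6456]]
rivet5_head 0.68 [ 0.5288 -0.0346  0.1768] [[314.3492  89.7843]]
rivet5_head 0.54 [ 0.5663 -0.3124  0.0015] [[285.2571 266.6821]]
pin_b_top 0.46 [ 0.5192 -0.0001  0.2067] [[315.6677  45.6846]]
3.45 [ 0.5577 -0.1159  0.3778] [[-0.3093  0.951   0.0005]
 [ 0.951   0.3093  0.0007]
 [ 0.0005  0.0007 -1.    ]] [-0.7987  0.6913  0.2864] 0.0004496954808200203 [[316.5634 251.6731]] [[-0.0007 -0.9644 -0.2644  0.0742]
 [ 1.     -0.0008  0.0003  0.0004]
 [-0.0005 -0.2644  0.9644 -0.1707]
 [ 0.      0.      0.      1.    ]]
```

View pics/w1.png

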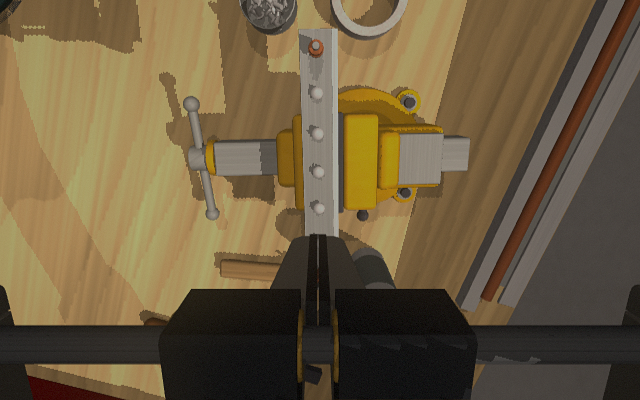

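The wrist view shows pin_b at (316,46) and rivets 5 to 2 at (317,92), (316,133), (318,171) and (319,208); the fingers hide rivet 1. I'll refine the row line with blob centroids intersected at the known head height.

```bash
cat >> h.py <<'E'
def ray(cam,uv,z):
    c=r.get_calibration(cam); d=np.linalg.inv(np.array(c["mtx"]))@[*uv,1]
    o=world(cam,np.zeros(3)); w=world(cam,d)-o; return o+w*(z-o[2])/w[2]
E
python3 - <<'E'
from h import *
np.set_printoptions(precision=4,suppress=True)
im=r.camera("wrist"); g=cv2.cvtColor(im,cv2.COLOR_RGB2GRAY)
for n in range(5):
    pass
P=[]
for k,(u,v) in zip((5,4,3,2),((317,92),(316,133),(318,171),(319,208))):
    w=g[v-10:v+11,u-10:u+11]; 
    t,m=cv2.threshold(w,0,255,cv2.THRESH_OTSU)
    n,l,s,c=cv2.connectedComponentsWithStats(m); i=l[10,10]
    uv=c[i]+[u-10,v-10]; X=ray("wrist",uv,0.1745); P.append(X); print(k,t,s[i],uv,X)
for name in("rivet3_head",):
  for d in r.trace("wrist",name)[:6]:
    m=d["mask"]; vv,uu=np.nonzero(m); print(round(d["p"],2),m.sum(),uu.mean(),vv.mean())
P=np.array(P)[:,:2]; a=np.polyfit([80,40,0,-40],P,1); print("per mm",a[0],np.linalg.norm(a[0]),"yaw",np.degrees(np.arctan2(-a[0][0],a[0][1])),"mid",a[1])
s=r.state();print(s["clock"],s["ee_pos"],s["ee_rot"])
x=cv2.resize(im[20:240,250:390],None,fx=2.7,fy=2.7,interpolation=cv2.INTER_CUBIC);cv2.imwrite("pics/c1.png",x[:,:,::-1])
E
```

```text
5 117.0 [  0   0  21  21 374] [318.2674  91.5455] [ 0.5332 -0.0357  0.1745]
4 116.0 [  0   0  21  21 346] [317.7312 132.1012] [ 0.545  -0.0738  0.1745]
3 112.0 [  0   0  21  21 386] [318.8705 170.8705] [ 0.5586 -0.1118  0.1745]
2 112.0 [  0   0  21  21 385] [319.9195 207.9013] [ 0.5723 -0.1502  0.1745]
per mm [-0.0003  0.001 ] 0.0010088164181346914 yaw 18.91713698322719 mid [ 0.5588 -0.112 ]
3.55 [ 0.5578 -0.1163  0.3778] [[-0.3087  0.9512  0.0004]
 [ 0.9512  0.3087  0.0004]
 [ 0.0002  0.0005 -1.    ]]
```

View pics/c1.png

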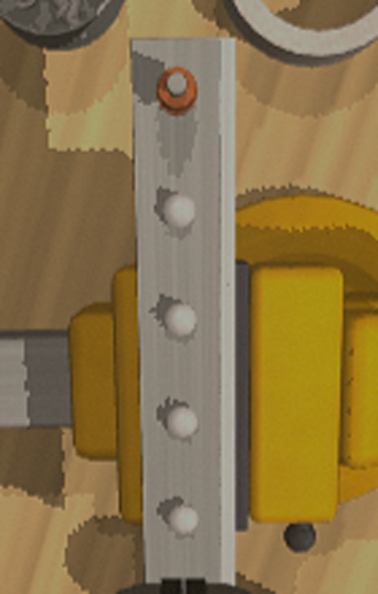

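The crop shows the white heads brighter than the strip, at about (179,210), (181,320), (181,421) and (183,518). My threshold picked up the strip instead, so I'll raise it.

```bash
cat >> h.py <<'E'
def heads(cam,im,box,z,thr=165):
    u0,v0,u1,v1=box; g=cv2.cvtColor(im,cv2.COLOR_RGB2GRAY)[v0:v1,u0:u1]
    n,l,s,c=cv2.connectedComponentsWithStats((g>thr).astype(np.uint8))
    return [(s[i],c[i]+[u0,v0],ray(cam,c[i]+[u0,v0],z)) for i in range(1,n) if s[i][4]>12]
E
python3 - <<'E'
from h import *
np.set_printoptions(precision=4,suppress=True)
im=cv2.imread("pics/w1.png")[:,:,::-1].copy()
g=cv2.cvtColor(im,cv2.COLOR_RGB2GRAY); print(g[60:230,305:332].max(1)[::2].tolist())
for t in(150,165,180):
  print(t)
  for b in heads("wrist",im,(303,55,332,230),.175,t): print(*b)
E
```

```text
[142, 141, 142, 142, 144, 143, 144, 143, 143, 143, 145, 143, 142, 142, 157, 172, 171, 171, 166, 146, 142, 141, 143, 141, 142, 141, 140, 142, 139, 140, 140, 140, 141, 140, 143, 165, 171, 171, 167, 154, 139, 137, 139, 138, 138, 137, 136, 136, 137, 137, 136, 136, 137, 136, 162, 171, 170, 168, 153, 136, 135, 136, 134, 135, 134, 136, 135, 135, 135, 134, 135, 134, 156, 168, 171, 169, 156, 135, 138, 138, 137, 150, 149, 145, 144]
150
[11 33  9 10 73] [317.9452  92.4658] [ 0.5332 -0.0368  0.175 ]
[12 74  8 10 65] [318.5692 133.3385] [ 0.5462 -0.0748  0.175 ]
[ 13 112   8  10  61] [319.4262 171.7869] [ 0.5595 -0.1126  0.175 ]
[ 14 149   8   9  53] [320.1321 208.0566] [ 0.5725 -0.1504  0.175 ]
165
[12 35  7  7 34] [318.2059  92.2353] [ 0.5334 -0.0365  0.175 ]
[13 76  6  6 28] [318.9643 133.1429] [ 0.5466 -0.0745  0.175 ]
[ 14 114   6   6  25] [319.88 171.48] [ 0.5598 -0.1122  0.175 ]
[ 15 151   6   5  22] [320.8182 207.9545] [ 0.5732 -0.15    0.175 ]
180
```

Row fit: mid about (0.558,-0.113), yaw about 19°, and 2-to-5 spacing 120 mm, which matches. I'll go above rivet 1 at about (0.584,-0.189), z 0.19, and look from close by.

servo_tool:
  rows:
    - [6,-18,0,0,0,0.02,255]
    - [10,-27,-20,0,0,0,255]
    - [10,-27,-30,0,0,0,255]
    - [0,0,-40,0,0,0,255]
    - [0,0,-40,0,0,0,255]
    - [0,0,-30,0,0,0,255]
    - [0,0,-20,0,0,0,255]
    - [0,0,-7,0,0,0,255]
    - [0,0,0,0,0,0,255]
    - [0,0,0,0,0,0,255]

```text
clock: 4.55
ee_pos: [0.5846, -0.1891, 0.1918]
ee_rot: [[-0.327, 0.945, 0.002], [0.945, 0.327, -0.0], [-0.001, 0.002, -1.0]]
wrist_force: [-0.1, 0.3, 0.4]
finger_gap: 0.0004
gripper_force: 0.0
```

```bash
python3 - <<'E'
from h import *
np.set_printoptions(precision=4,suppress=True)
im=shot("wrist","w2.png")
for n in ["lap_mid","rivet1_head","rivet3_head","rivet5_head"]:
    for d in r.pinpoint("wrist",n)[:3]:
        X=world("wrist",d["point"]); print(n,round(d["p"],2),X,proj("wrist",X))
for t in(150,165):
  for b in heads("wrist",im,(280,0,360,300),.175,t): print(t,*b)
s=r.state();print(s["clock"],s["ee_pos"],s["ee_rot"],s["wrist_force"],proj("wrist",s["ee_pos"]))
E
```

```text
lap_mid 0.94 [ 0.556  -0.1208  0.1687] [[307.1215 102.2366]]
rivet1_head 0.43 [ 0.5592 -0.1189  0.1754] [[314.2948 100.9305]]
rivet3_head 0.7 [ 0.5582 -0.1179  0.1769] [[313.2551  98.4652]]
150 [ 27   0  20  22 343] [316.8776   9.2099] [ 0.5466 -0.0789  0.175 ]
150 [  61    0   17  252 2546] [348.4258 117.7628] [ 0.578  -0.1209  0.175 ]
150 [39 86  6  7 18] [321.5     89.6111] [ 0.5606 -0.1124  0.175 ]
165 [ 30   0  16  17 216] [317.375    7.6759] [ 0.5466 -0.0782  0.175 ]
165 [  61    0   17  252 2511] [348.4014 117.5082] [ 0.578  -0.1208  0.175 ]
4.8 [ 0.5843 -0.1889  0.1915] [[-0.3269  0.945   0.0016]
 [ 0.945   0.3269 -0.0001]
 [-0.0006  0.0015 -1.    ]] [0.4692 0.1468 0.1375] [[316.5671 251.6537]]
```

View pics/w2.png

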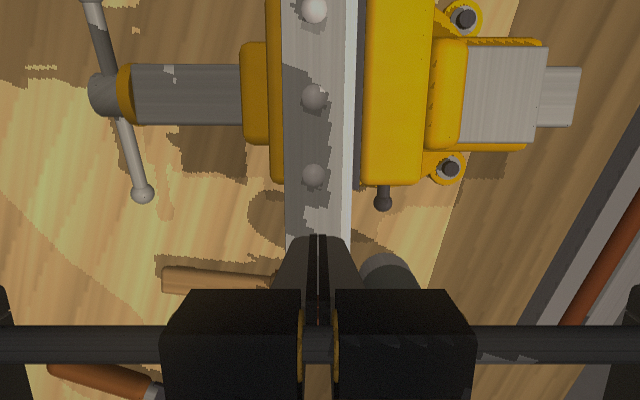

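The heads of rivets 4, 3 and 2 are at about (314,10), (315,97) and (313,175), and the fingertips are at about (317,245). I'll convert those to world positions.

```bash
python3 - <<'E'
from h import *
np.set_printoptions(precision=4,suppress=True)
im=cv2.imread("pics/w2.png")
g=cv2.GaussianBlur(cv2.cvtColor(im,cv2.COLOR_BGR2GRAY),(5,5),1.2)
c=cv2.HoughCircles(g,cv2.HOUGH_GRADIENT,1,40,param1=80,param2=12,minRadius=9,maxRadius=18)
c=[k for k in c[0] if 300<k[0]<330 and k[1]<200]
for k in c: print(k, ray("wrist",k[:2],.175))
for uv in((314,10),(315,97),(313,175)): print(uv,ray("wrist",uv,.175))
E
```

```text
[313.5   8.5  13. ] [ 0.545  -0.0791  0.175 ]
(314, 10) [ 0.5454 -0.0796  0.175 ]
(315, 97) [ 0.5587 -0.1168  0.175 ]
(313, 175) [ 0.5706 -0.1548  0.175 ]
```

Rivet 1 should be at about (0.5835,-0.1925), so I'll shift (-1,-4) and start pressing carefully.

servo_tool:
  rows:
    - [-1,-4,-4,0,0,0,255]
    - [0,0,-6,0,0,0,255]
    - [0,0,-3,0,0,0,255]
    - [0,0,-2,0,0,0,255]
    - [0,0,-1,0,0,0,255]
    - [0,0,-1,0,0,0,255]
    - [0,0,-1,0,0,0,255]
    - [0,0,0,0,0,0,255]
    - [0,0,0,0,0,0,255]

```text
clock: 5.7
ee_pos: [0.5827, -0.1929, 0.1725]
ee_rot: [[-0.327, 0.945, -0.0], [0.945, 0.327, -0.0], [-0.0, -0.0, -1.0]]
wrist_force: [-1.4, -0.6, 3.0]
finger_gap: 0.0004
gripper_force: 1.3
```

servo_tool:
  rows:
    - [0,0,-1,0,0,0,255]
    - [0,0,-0.5,0,0,0,255]
    - [0,0,0,0,0,0,255]
    - [0,0,0,0,0,0,255]

```text
clock: 6.1
ee_pos: [0.5828, -0.1929, 0.1714]
ee_rot: [[-0.327, 0.945, 0.0], [0.945, 0.327, 0.0], [-0.0, 0.0, -1.0]]
wrist_force: [-3.7, -0.3, 5.7]
finger_gap: 0.0002
gripper_force: 2.9
```

servo_tool:
  rows:
    - [0,0,-0.5,0,0,0,255]
    - [0,0,0,0,0,0,255]
    - [0,0,0,0,0,0,255]

```text
clock: 6.4
ee_pos: [0.5829, -0.193, 0.1713]
ee_rot: [[-0.327, 0.945, 0.0], [0.945, 0.327, 0.0], [0.0, 0.0, -1.0]]
wrist_force: [-3.9, 0.3, 7.6]
finger_gap: 0.0005
gripper_force: 4.2
```

servo_tool:
  rows:
    - [0,0,-0.5,0,0,0,255]
    - [0,0,0,0,0,0,255]
    - [0,0,0,0,0,0,255]

```text
clock: 6.7
ee_pos: [0.5829, -0.193, 0.1713]
ee_rot: [[-0.327, 0.945, 0.001], [0.945, 0.327, 0.0], [0.0, 0.001, -1.0]]
wrist_force: [-4.7, 0.2, 10.6]
finger_gap: 0.0006
gripper_force: 5.5
```

Rivet 1 has stopped at z 0.1713 (expected 0.1712) with force rising about 5 N/mm, so it is seated. I'll add 1 mm more push, then go on to rivet 2.

servo_tool:
  rows:
    - [0,0,-0.7,0,0,0,255]
    - [0,0,0,0,0,0,255]
    - [0,0,0,0,0,0,255]

```text
clock: 7.0
ee_pos: [0.5829, -0.193, 0.1711]
ee_rot: [[-0.327, 0.945, 0.001], [0.945, 0.327, 0.001], [0.001, 0.001, -1.0]]
wrist_force: [-5.9, 0.7, 15.2]
finger_gap: 0.0006
gripper_force: 7.4
```

servo_tool:
  rows:
    - [0,0,7,0,0,0,255]
    - [0,0,13,0,0,0,255]
    - [-4.6,14,0,0,0,0,255]
    - [-8,24,0,0,0,0,255]
    - [0,0,0,0,0,0,255]
    - [0,0,-8,0,0,0,255]
    - [0,0,-3,0,0,0,255]
    - [0,0,-2,0,0,0,255]
    - [0,0,-2,0,0,0,255]
    - [0,0,-1,0,0,0,255]
    - [0,0,-1,0,0,0,255]
    - [0,0,-1,0,0,0,255]
    - [0,0,0,0,0,0,255]
    - [0,0,0,0,0,0,255]

```text
clock: 8.4
ee_pos: [0.5701, -0.1552, 0.1715]
ee_rot: [[-0.327, 0.945, -0.0], [0.945, 0.327, -0.0], [-0.0, -0.0, -1.0]]
wrist_force: [-2.1, -0.8, 4.3]
finger_gap: 0.0006
gripper_force: 2.2
```

servo_tool:
  rows:
    - [0,0,-1,0,0,0,255]
    - [0,0,-1,0,0,0,255]
    - [0,0,0,0,0,0,255]
    - [0,0,0,0,0,0,255]

```text
clock: 8.8
ee_pos: [0.5702, -0.1553, 0.1711]
ee_rot: [[-0.326, 0.945, 0.001], [0.945, 0.326, 0.001], [0.0, 0.001, -1.0]]
wrist_force: [-6.5, 1.6, 15.8]
finger_gap: 0.0002
gripper_force: 7.9
```

Rivet 2 is seated too (z 0.1711 at 16 N). I'll repeat the same cycle on rivet 3.

servo_tool:
  rows:
    - [0,0,7,0,0,0,255]
    - [0,0,13,0,0,0,255]
    - [-4.6,14,0,0,0,0,255]
    - [-8,24,0,0,0,0,255]
    - [0,0,0,0,0,0,255]
    - [0,0,-8,0,0,0,255]
    - [0,0,-3,0,0,0,255]
    - [0,0,-2,0,0,0,255]
    - [0,0,-2,0,0,0,255]
    - [0,0,-1,0,0,0,255]
    - [0,0,-1,0,0,0,255]
    - [0,0,-1,0,0,0,255]
    - [0,0,0,0,0,0,255]
    - [0,0,-1,0,0,0,255]
    - [0,0,-1,0,0,0,255]
    - [0,0,0,0,0,0,255]
    - [0,0,0,0,0,0,255]

```text
clock: 10.5
ee_pos: [0.5576, -0.1175, 0.1711]
ee_rot: [[-0.326, 0.945, 0.001], [0.945, 0.326, 0.001], [0.0, 0.001, -1.0]]
wrist_force: [-7.3, 1.0, 16.4]
finger_gap: 0.0002
gripper_force: 8.1
```

servo_tool:
  rows:
    - [0,0,7,0,0,0,255]
    - [0,0,13,0,0,0,255]
    - [-4.6,14,0,0,0,0,255]
    - [-8,24,0,0,0,0,255]
    - [0,0,0,0,0,0,255]
    - [0,0,-8,0,0,0,255]
    - [0,0,-3,0,0,0,255]
    - [0,0,-2,0,0,0,255]
    - [0,0,-2,0,0,0,255]
    - [0,0,-1,0,0,0,255]
    - [0,0,-1,0,0,0,255]
    - [0,0,-1,0,0,0,255]
    - [0,0,0,0,0,0,255]
    - [0,0,-1,0,0,0,255]
    - [0,0,-1,0,0,0,255]
    - [0,0,0,0,0,0,255]
    - [0,0,0,0,0,0,255]

```text
clock: 12.2
ee_pos: [0.5449, -0.0792, 0.171]
ee_rot: [[-0.326, 0.945, 0.0], [0.945, 0.326, 0.001], [0.001, 0.0, -1.0]]
wrist_force: [-6.7, 1.5, 18.4]
finger_gap: 0.0005
gripper_force: 8.8
```

servo_tool:
  rows:
    - [0,0,7,0,0,0,255]
    - [0,0,13,0,0,0,255]
    - [-4.6,14,0,0,0,0,255]
    - [-8,24,0,0,0,0,255]
    - [0,0,0,0,0,0,255]
    - [0,0,-8,0,0,0,255]
    - [0,0,-3,0,0,0,255]
    - [0,0,-2,0,0,0,255]
    - [0,0,-2,0,0,0,255]
    - [0,0,-1,0,0,0,255]
    - [0,0,-1,0,0,0,255]
    - [0,0,-1,0,0,0,255]
    - [0,0,0,0,0,0,255]
    - [0,0,-1,0,0,0,255]
    - [0,0,-1,0,0,0,255]
    - [0,0,0,0,0,0,255]
    - [0,0,0,0,0,0,255]

```text
clock: 13.9
ee_pos: [0.5327, -0.0415, 0.171]
ee_rot: [[-0.326, 0.945, 0.001], [0.945, 0.326, 0.0], [0.0, 0.001, -1.0]]
wrist_force: [-5.7, -3.3, 17.8]
finger_gap: 0.0005
gripper_force: 8.5
```

All five stopped at 0.171 with 15 to 18 N. I'll retreat upward and view the whole row.

servo_tool:
  rows:
    - [0,0,10,0,0,0,255]
    - [0,0,30,0,0,0,255]
    - [0,0,40,0,0,0,255]
    - [0,0,40,0,0,0,255]
    - [0,0,40,0,0,0,255]
    - [0,-30,0,0,0,0,255]
    - [20,-40,0,0,0,0,255]
    - [20,-40,0,0,0,0,255]
    - [20,-40,0,0,0,0,255]
    - [0,-20,0,0,0,0,255]
    - [0,0,0,0,0,0,255]
    - [0,0,0,0,0,0,255]

```text
clock: 15.1
ee_pos: [0.5925, -0.2099, 0.3289]
ee_rot: [[-0.327, 0.945, -0.0], [0.945, 0.327, 0.001], [0.001, 0.0, -1.0]]
wrist_force: [-0.1, 0.8, 0.1]
finger_gap: 0.0006
gripper_force: 0.0
```

```bash
python3 - <<'E'
from h import *
np.set_printoptions(precision=4,suppress=True)
im=shot("wrist")
s=r.state();print(s["clock"],s["ee_pos"],s["wrist_force"])
for d in r.pinpoint("wrist","lap_mid")[:1]: print(world("wrist",d["point"]))
x=cv2.resize(im[0:240,230:430],None,fx=2.5,fy=2.5,interpolation=cv2.INTER_CUBIC);cv2.imwrite("pics/c3.png",x[:,:,::-1])
E
```

```text
15.15 [ 0.5927 -0.209   0.3291] [-0.5703 -0.4082  0.3991]
[ 0.5585 -0.1198  0.1712]
```

View pics/c3.png

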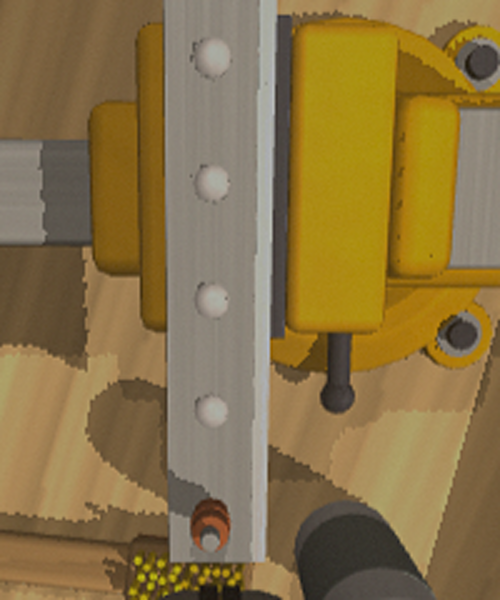

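The view shows the heads of rivets 4 to 1 at (212,57), (211,184), (211,300) and (211,410), all flat with their cast shadows gone, and pin_a is still in. Rivet 5 is out of this frame, but it stopped at the same height and force. Handing in.

```bash
python3 -c "
from plant import r
print(r.hand_in())"
```

```text
the job is handed in; nothing more can be done
None
```

I pressed all five rivets down in order from 1 to 5 with about 15–18 N each (slip limit about 35 N) and handed the job in at about 15 s of the 43 s. Each stopped at the seated height; rivets 1–4 also looked flat in a final picture, while rivet 5 was out of frame and judged from its stop height and force only.

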